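# Lay a sample block down in the microscope's tilt loader

## Task

The metal sample block stands on end in the lane of the tilt loader. Slide it along the lane, upright, until its foot meets the low step, then push it over from high up so that it tips across the step and takes the stiff hinged flap down with it; never lift it. Press it flat on the bed, window up, firmly with about 12 N (less than 8 N does not bed it, and more than 25 N on the block at any time damages it), then let go and leave it lying there, without disturbing the things standing around.

Things in the scene. Friction and masses are not known exactly. Their poses are not given: they have to be found in the camera images.
- loader: Tilt loader fixed to the bench, white base plate 235 x 100 mm. Origin at bench height, below the front face of the step, midway between the rails. x points from the lane over the step to the bed (the way of sliding and tipping), y to the left of that, z up
- lane (a point): Middle of the lane's deck, 8 mm above the bench and 60 mm before the step; the lane is 118 mm long, open at its outer end, between two white rails 66 mm apart (inside) that rise 14 mm above the deck. Axes as the loader's
- step (a point): Middle of the step's upper edge, 18 mm above the bench and 10 mm above the lane's deck. The tipping block turns about this edge, which touches its front face 10 mm above its foot. Axes as the loader's
- bed (a point): Middle of the bed, 18 mm above the bench: two dark steel strips 112 mm long from the step on, with a 36 mm wide slot for the flap between them and white cheeks 82 mm apart (inside) that rise 8 mm above the strips. Axes as the loader's
- block_center (a point): Centre of the loose sample block: aluminium, 44 (its x) x 60 (y) x 96 mm (z, up at first), about 0.66 kg, a round 40 mm window in its back (-x) face, 40 mm above the foot. It stands in the lane nearly square, back face away from the step. Lying flat: own x straight down, window up at 62 mm and this centre 40 mm above the bench, about 38 mm beyond the step (12 mm either way is fine)
- block_toe (a point): Middle of the block's lower front edge (the foot edge nearest the step): 22 mm ahead of and 48 mm below block_center as it stands; it starts 13 to 35 mm short of the step's face
- flap (a joint): Aluminium flap 28 x 78 mm, hinged 4 mm beyond the step and 17 mm above the bench, axis along the loader's y. 0 = leaning 0.35 rad from upright towards the bed; 1.22 = flat in the bed's slot, 1 mm below the strips. Starts at 0 to 0.3. Stiff friction hinge, 0.45 N m, no spring: it stays where left, carries the tipped block, and is pushed down through the block
- flask: bystander: clear glass flask with white cap, 52 mm across, 85 mm tall, origin under its centre
- canister: bystander: grey round canister with black cap, 44 mm across, 55 mm tall, origin under its centre
- slidebox: bystander: flat blue plastic slide box 85 x 35 x 30 mm, origin under its centre
There are look-alikes about, which are no part of the job. What is shaped like the part that bears block_center but blue or red is not meant.

How it is judged (in metres and radians):
On the way, in this order (a step that is already met when the one before it is completed fails the run):
1. the block, still upright, has its foot against the step (x of block_toe in the frame of loader above -0.003 m and angle between block_center's own z axis and vertical below 0.06 rad), for 0.1 s.
2. the block is tipping across the step, its foot still at the step (angle between block_center's own z axis and vertical above 0.5 rad and x of block_toe in the frame of loader between -0.022 and 0.008 m), for 0.05 s.
3. the block is pressed flat on the bed with at least 8 N (angle between block_center's own x axis and vertical above 3.08 rad and contact force between the fingers and block above 8 N), for 0.2 s.
At the end, for the whole second after the job is handed in: The block lies flat on the bed, window up (within 3.5 degrees), its centre 26 to 50 mm beyond the step and no more than 44 mm above the loader's origin, the flap is down (above 1.15 rad), and the block is at rest (angle between block_center's own x axis and vertical above 3.08 rad and x of block_center in the frame of loader between 0.026 and 0.05 m and z of block_center in the frame of loader below 0.044 m and value of joint flap above 1.15 rad and linear speed of block below 0.01 m/s); the robot touches nothing.
It fails at once if the block is pushed or squeezed with more than 25 N (contact force between the fingers and block above 25 N).
It fails at once if the block is lifted: its foot edge rises more than 22 mm above the step (z of block_toe in the frame of loader above 0.04 m).
It fails at once if the flask is moved by more than 15 mm (distance of flask from where it was at the start of the episode above 0.015 m).
It fails at once if the canister is moved by more than 15 mm (distance of canister from where it was at the start of the episode above 0.015 m).
It fails at once if the slide box is moved by more than 15 mm (distance of slidebox from where it was at the start of the episode above 0.015 m).
It also fails if it takes over 72 s, if anything falls off the work surface, if the arm or the gripper's body presses on something with over 40 N, if the wrist force passes 120 N, or if a joint passes its speed limit or range.

## Robot

A 6-joint arm with a two-finger parallel gripper is mounted at the origin on the work surface. World frame = base frame: x ahead of the robot, y to its left, z up, the work surface at z = 0. Lengths are in mm, angles in rad, forces in N, time in s.
With the tool pointing down it reaches from about 350 to 975 mm from the base axis. Payload 7.1 kg.
Tool frame: the origin (TCP) lies midway between the tips of the shut fingers; the grasp point (between the pads) lies 19 mm behind it (ctrl.grip_point_offset is the distance from the TCP to the grasp point, in mm); z points along the fingers, y is the line along which they close (so a half turn about z gives the same grasp; the last joint's range is limited). The gripper opens to 88 mm and grips with 3 to 60 N. Pads are 20 mm wide; open, the fingers measure 115 mm over their backs; the gripper's body (75 mm by 178 mm) begins 61 mm behind the grasp point.
Start: joints at [1.298, 0.423, 1.63, -0, 1.089, -0.019], TCP at [156.896, 604.97, 222.675] pointing down, gripper open.
Joint ranges: [-3, 3], [-0.9, 2.11], [0.09, 2.58], [-1.31, 4.45], [0.11, 2.69], [-2.54, 2.54]. Speed limits (rad/s): [2.39, 2.39, 3.01, 3.14, 3.14, 3.14].

## Interface

Orientations are given as a rotation vector (axis times angle).
In Python, from workcell import get_obs, optics, close_job, spotter, ctrl gives the robot as it stands. The module is installed in compiled form; this text tells all that it offers.
- The arm moves only by the tool move_arm, never from a script. Its argument "rows" is a list of rows, each a list of 5 numbers: the shift along the tool's x, y, z in cm, then the turn about the tool's z in degrees, then the opening in per cent of the stroke, from 0 (shut) to 100 (fully open). A call has 1 to 10 rows; each row shifts and turns the commanded pose from where the row before left it, along the tool's axes as they then stand; what a row does not reach is not made up. A row lasts 1/8 s, in which the tool goes at most 62.5 mm and 10.7 degrees, less where a joint would pass 70% of its speed; a pose out of reach is approached as far as the arm can. A call with a gripper value outside its range is refused whole. The fingers move at their own pace and stop on an object; the grip force is fixed at half the most. Time passes only in rows, so rows that do not move let the fingers close. It gives the time, the measured TCP pose, the force, the opening and the grip force at its end, in the units of the state.
- get_obs(): the state, without advancing time (a new reading comes with each control period).
- optics.get_image(name): name is "scene" or "top" or "wrist"; returns the picture (420x560x3 uint8, blue, green, red); there is no depth.
- optics.calibration(name): a dict with "camera_matrix" (3x3 intrinsics, pixels), "xyz" and "orientation" of the camera in the world. Camera axes: x right, y down, z forward; pixel columns grow to the right and rows downward; lengths in mm; the calibration is good to about 2 mm. A picture is of the moment at which its call begins: read the wrist's pose just before it. calibration takes no time and is no camera call; for the wrist camera it gives the pose at the moment of the call.
- close_job(): hands the job in; it is judged then, once.
Trained networks look in the newest picture that a camera, given by its name, has taken for a name from the list of things; names that differ only in an ending like _2 or _b are one class to them, and where a whole thing is asked for, a point or a joint stands for the part that bears it (a point fixed in the world has none). Each returns a list of dicts, best first, with "conf" (0 to 1); they miss things now and then, are a little off and sometimes report something else, mostly with a low value. They report only what shows in the picture. A call takes as long as a camera call. They do not tell look-alikes from the thing itself.
- spotter.find_in(camera, label): "point" ([column, row] in pixels, amid what is visible of it).
- spotter.regions_of(camera, label): "region" (420x560 bool, what is visible of it) and "point" ([column, row] in pixels, amid what is visible of it).
The state is a dict: "t": time; "qpos": joint angles; "qvel": joint speeds; "joint_torque": joint torques, N m; "ee_pos": TCP position; "orientation": TCP orientation; "ft_force": force on the tool from outside, world axes, zero at the start; "moment": the same for the moment, N m; "width": finger opening in mm; "grasp_force": force on a finger pad.
Only numpy, scipy, OpenCV 4.12 (cv2) and the standard library are available. Lean on these libraries where they do the work, as an engineer would, in place of code of your own. Each camera call takes 0.05 s, during which the arm holds its last target. There are 200 camera calls.

## Working session

There is one attempt and no reset: what is moved stays moved. The work goes in short steps, Python scripts to look and compute and a tool call to move; the robot and the scene stay as the last step left them, time stands still between calls to the robot, and variables do not carry over. Pictures are saved under pics/ and viewed, at most 10 in all, crops included, and the job is handed in when it is done.

Besides the shell and the picture viewer there is one more tool, called after "Request:" as name(argument=value, ...), one argument or row to a line, values as JSON. move_arm: Moves the arm, as the interface text tells. Its arguments: {"type":"object","properties":{"rows":{"type":"array","items":{"type":"array","items":{"type":"number"}}}},"required":["rows"]}

```bash
mkdir -p pics; python3 - <<'E'
from workcell import get_obs, optics, spotter
import cv2,numpy as np
o=get_obs();print({k:np.round(v,3).tolist() for k,v in o.items()})
for c in ["scene","top"]:
    im=optics.get_image(c);cv2.imwrite(f"pics/{c}0.png",im)
    k=optics.calibration(c);print(c,k)
    for l in ["loader","block_center","flap","flask","canister","slidebox"]:
        print(l,[(np.round(d["point"]).tolist(),round(d["conf"],2)) for d in spotter.find_in(c,l)])
E
```

```text
{'t': 0.0, 'qpos': [1.298, 0.424, 1.631, -0.0, 1.089, -0.019], 'qvel': [0.002, 0.0, 0.0, -0.0, -0.001, -0.001], 'joint_torque': [-0.001, -54.462, -27.366, 0.064, 0.023, -0.0], 'ee_pos': [156.768, 604.452, 221.925], 'orientation': [-0.398, -3.116, 0.002], 'ft_force': [-0.637, -0.361, 0.128], 'moment': [-0.004, 0.024, -0.001], 'grasp_force': 0.0, 'width': 87.845}
scene {'camera_matrix': array([[390.53355426,   0.        , 279.59820321],
       [  0.        , 390.53355426, 210.1684008 ],
       [  0.        ,   0.        ,   1.        ]]), 'xyz': array([850.41174259, 206.99625351, 691.47827727]), 'orientation': array([-1.49755823, -2.33236061,  0.67350644])}
loader [([272.0, 274.0], 0.69)]
block_center [([274.0, 221.0], 0.68), ([321.0, 161.0], 0.57)]
flap [([273.0, 259.0], 0.41), ([199.0, 249.0], 0.34)]
flask [([349.0, 286.0], 0.71)]
canister []
slidebox [([352.0, 213.0], 0.89)]
top {'camera_matrix': array([[414.02738094,   0.        , 284.92369161],
       [  0.        , 414.02738094, 204.85177358],
       [  0.        ,   0.        ,   1.        ]]), 'xyz': array([414.40302786,  50.06239338, 949.00564755]), 'orientation': array([-2.18730884,  2.12851702, -0.10123032])}
loader [([289.0, 180.0], 0.88)]
block_center [([359.0, 215.0], 0.88), ([284.0, 285.0], 0.84), ([295.0, 198.0], 0.6)]
flap [([287.0, 169.0], 0.86)]
flask [([222.0, 178.0], 0.93)]
canister [([346.0, 159.0], 0.82)]
slidebox [([239.0, 245.0], 0.74)]
```

View pics/scene0.png

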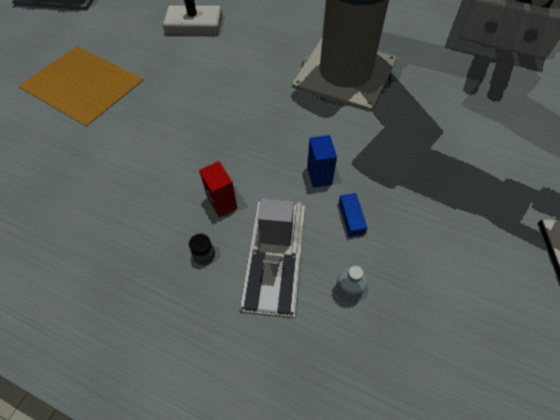

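View pics/top0.png

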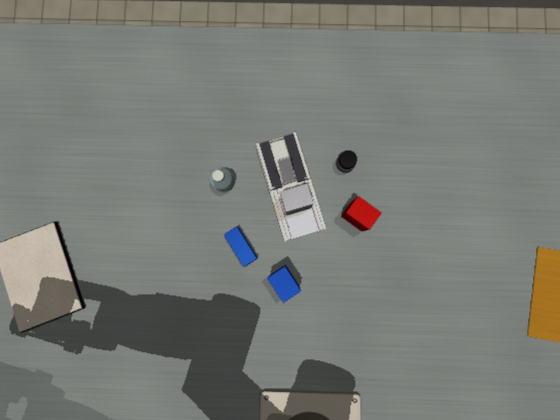

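The grey block in the lane is the one I want, at top (295,198) and scene (276,222). The look-alikes are a red block at top (361,213) and a blue one at top (284,285). The slide box is at (239,245), the flask at (222,178) and the canister at (346,159). Next I'll check a close crop and measure the loader.

```bash
cat > h.py <<'E'
import cv2,numpy as np
from scipy.spatial.transform import Rotation as R
from workcell import get_obs, optics, spotter
def onplane(c,px,z):
    k=optics.calibration(c);Rm=R.from_rotvec(k["orientation"]).as_matrix()
    d=Rm@np.linalg.inv(k["camera_matrix"])@np.array([px[0],px[1],1.])
    return k["xyz"]+d*(z-k["xyz"][2])/d[2]
def proj(c,P):
    k=optics.calibration(c);Rm=R.from_rotvec(k["orientation"]).as_matrix()
    q=(np.atleast_2d(P)-k["xyz"])@Rm@k["camera_matrix"].T
    return q[:,:2]/q[:,2:]
E
python3 - <<'E'
from h import *
im=optics.get_image("top")
for l in ["loader","block_center","flap"]:
    for d in spotter.regions_of("top",l):
        m=d["region"].astype(np.uint8);r=cv2.minAreaRect(cv2.findNonZero(m))
        print(l,d["conf"],d["point"],cv2.boxPoints(r).round(1).tolist())
        if l=="loader": print([onplane("top",p,8).round(1)[:2].tolist() for p in cv2.boxPoints(r)])
for n,z in [((222,178),60),((346,159),50),((239,245),30)]: print(onplane("top",n,z).round())
c=cv2.resize(im[120:250,205:385],None,fx=4.4,fy=4.4,interpolation=cv2.INTER_CUBIC);cv2.imwrite("pics/crop0.png",c)
E
```

```text
loader 0.89 [289.3, 178.2] [[253.60000610351562, 143.8000030517578], [296.1000061035156, 131.0], [325.6000061035156, 228.3000030517578], [283.1000061035156, 241.1999969482422]]
[[658.0, 142.7], [691.1, 44.7], [466.1, -27.9], [434.4, 67.6]]
block_center 0.96 [362.2, 215.3] [[339.79998779296875, 215.60000610351562], [356.3999938964844, 193.5], [381.29998779296875, 212.1999969482422], [364.79998779296875, 234.3000030517578]]
block_center 0.96 [286.9, 281.8] [[265.5, 276.70001220703125], [284.6000061035156, 263.8999938964844], [301.3999938964844, 289.1000061035156], [282.20001220703125, 301.79998779296875]]
block_center 0.87 [295.8, 199.9] [[278.6000061035156, 191.60000610351562], [306.70001220703125, 182.89999389648438], [313.8999938964844, 206.60000610351562], [285.79998779296875, 215.1999969482422]]
flap 0.72 [285.4, 167.8] [[274.70001220703125, 158.8000030517578], [289.29998779296875, 155.1999969482422], [295.8999938964844, 181.8000030517578], [281.3999938964844, 185.39999389648438]]
[567. 204.  60.]
[618. -67.  50.]
[423. 165.  30.]
```

View pics/crop0.png

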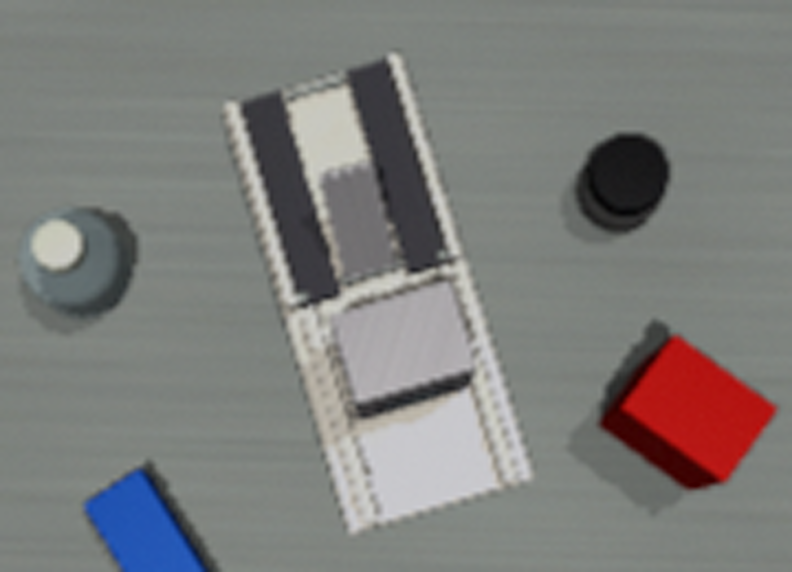

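The crop shows the grey block between the rails, its window side (dark edge) facing away from the step. Its top face corners are at about crop (333,315), (450,280), (473,375) and (356,405). The flap leans over the slot near (360,220), and the strips show clearly.

```bash
python3 - <<'E'
from h import *
f=lambda p:(p[0]/4.4+205-.4,p[1]/4.4+120-.4)
P={n:onplane("top",f(p),z)[:2] for n,p,z in [("LiF",(285,95),18),("LiN",(340,290),18),("RiF",(347,70),18),("RiN",(408,270),18),("cFL",(225,103),8),("cFR",(400,53),26),("cNL",(350,532),8),("cNR",(532,477),8),
 ("b0",(333,315),104),("b1",(450,280),104),("b2",(473,375),104),("b3",(356,405),104)]}
for n,v in P.items(): print(n,v.round(1))
d=P["LiF"]-P["LiN"]+P["RiF"]-P["RiN"];yaw=np.arctan2(d[1],d[0]);print("yaw",np.degrees(yaw))
for a,b in [("b3","b0"),("b2","b1"),("cNL","cFL"),("cNR","cFR")]:
    e=P[b]-P[a];print(a,b,np.degrees(np.arctan2(e[1],e[0])),np.hypot(*e))
yaw=np.radians(18.3);X=np.array([np.cos(yaw),np.sin(yaw)]);Y=np.array([-X[1],X[0]])
O=np.array([563,57])
for n,v in P.items(): print(n,((v-O)@X).round(1),((v-O)@Y).round(1))
bc=sum(P[b] for b in("b0","b1","b2","b3"))/4;print("bc",bc)
# overlay of hypothesised model on top+scene
def draw(c,O,yaw):
    im=optics.get_image(c);s=4.4;x0,y0=(205,120) if c=="top" else (205,180)
    im=cv2.resize(im[y0:y0+136,x0:x0+180],None,fx=s,fy=s,interpolation=cv2.INTER_CUBIC)
    X=np.array([np.cos(yaw),np.sin(yaw),0]);Y=np.array([-X[1],X[0],0])
    W=lambda x,y,z:np.array([*O,0])+x*X+y*Y+np.array([0,0,z])
    for L,col in [([(-118,50,0),(117,50,0),(117,-50,0),(-118,-50,0)],(0,255,0)),([(0,41,18),(112,41,18),(112,-41,18),(0,-41,18)],(0,0,255)),([(0,18,18),(112,18,18),(112,-18,18),(0,-18,18)],(255,0,255)),([(-118,33,22),(0,33,22),(0,-33,22),(-118,-33,22)],(255,255,0))]:
        q=(proj(c,[W(*l) for l in L])-[x0,y0]+.4)*s
        cv2.polylines(im,[q.round().astype(int)],True,col,1)
    return im
cv2.imwrite("pics/ov.png",cv2.resize(np.vstack([draw("top",O,yaw),draw("scene",O,yaw)]),(396,598)) if 0 else cv2.resize(np.hstack([draw("top",O,yaw)[:,60:560],draw("scene",O,yaw)[:,100:600]]),(800,478)))
E
```

```text
LiF [662.5 105.7]
LiN [560.2  73.9]
RiF [676.7  73.6]
RiN [571.5  39.1]
cFL [660.1 137.9]
cFR [684.2  46.1]
cNL [435.9  65.4]
cNR [466.8 -27.7]
b0 [534.8  74.7]
b1 [552.8  20.3]
b2 [508.2   8.6]
b3 [492.7  62.7]
yaw 17.712010771769105
b3 b0 15.870455212692455 43.6977976449378
b2 b1 14.732700576829206 46.043071535540165
cNL cFL 17.91287095625074 235.61272764870083
cNR cFR 18.746491781546936 229.58642460413196
LiF 109.8 14.9
LiN 2.6 17.0
RiF 113.2 -19.9
RiN 2.5 -19.7
cFL 117.6 46.3
cFR 111.6 -48.4
cNL -118.0 47.9
cNR -117.9 -50.2
b0 -21.3 25.6
b1 -21.3 -31.7
b2 -67.2 -28.8
b3 -64.9 27.5
bc [522.12623584  41.54689752]
```

View pics/ov.png

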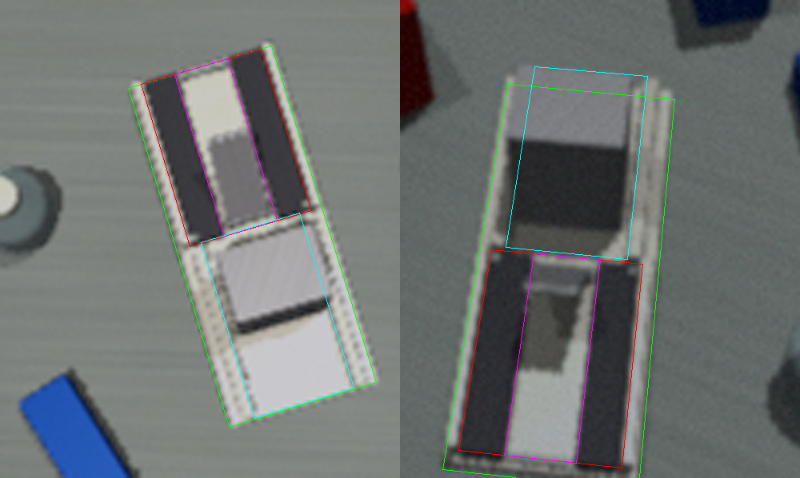

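The overlay fits. Loader origin is about (563.5, 55.5) mm with yaw about 18.2°, and the toe is about 21 mm short of the step. First I'll turn the tool so its y runs along the loader's y, then go behind the block.

Request:
move_arm(
  rows=[
    [0,0,0,-10,30],
    [0,0,0,-10,30],
    [0,0,0,-10,30],
    [0,0,0,-2.8,30],
    [-0.9,-4.5,0,0,30],
    [-0.9,-4.5,0,0,30],
    [-0.9,-4.5,0,0,30],
    [-0.9,-4.5,0,0,30],
    [-0.9,-4.5,0,0,30],
    [-0.9,-4.5,0,0,30],
  ],
)

```text
t: 2.25
ee_pos: [293.4, 364.3, 222.9]
orientation: [-0.499, 3.101, 0.001]
ft_force: [0.3, -1.0, 0.5]
width: 26.4
grasp_force: 0.0
```

Request:
move_arm(
  rows=[
    [-0.9,-4.5,0,0,30],
    [-0.9,-4.5,0,0,30],
    [-0.9,-4.5,0,0,30],
    [-0.9,-4.5,0,0,30],
    [-0.9,-4.5,0,0,30],
    [-0.9,-4.5,0,0,30],
    [-0.9,-4.5,0,0,30],
    [0,-3,0,0,30],
    [0,0,0,0,30],
  ],
)

```text
t: 3.38
ee_pos: [461.2, 56.2, 222.7]
orientation: [-0.494, 3.102, -0.0]
ft_force: [-0.5, -0.2, 0.1]
width: 26.4
grasp_force: 0.0
```

```bash
cat >> h.py <<'E'
O=np.array([563.5,55.5,0]);YAW=np.radians(18.2)
LX=np.array([np.cos(YAW),np.sin(YAW),0]);LY=np.array([-LX[1],LX[0],0])
def st():
    o=get_obs();p=o["ee_pos"]-O;f=o["ft_force"];r=R.from_rotvec(o["orientation"]).as_matrix()
    print("t%.2f"%o["t"],"loader xyz",np.round([p@LX,p@LY,p[2]],1),"F xyz",np.round([f@LX,f@LY,f[2]],1),"w%.1f"%o["width"],"tool y ang %.1f"%(np.degrees(np.arctan2(r[1,1],r[0,1]))-np.degrees(YAW)-90),"tz",r[:,2].round(3))
E
python3 -c "from h import *;st()"
```

```text
t3.38 loader xyz [-96.9  32.7 222.7] F xyz [-0.5 -0.   0.1] w26.4 tool y ang -0.1 tz [ 0. -0. -1.]
```

Request:
move_arm(
  rows=[
    [0,-1.7,0,0,30],
    [0,-1.6,0,0,30],
    [0,0,4,0,30],
    [0,0,4,0,30],
    [0,0,4,0,30],
    [0,0,4,0,30],
    [0,0,2.2,0,30],
    [0,0,0,0,30],
  ],
)

```text
t: 4.38
ee_pos: [469.9, 26.1, 39.3]
orientation: [0.499, -3.098, -0.001]
ft_force: [0.7, 0.8, -0.9]
width: 26.4
grasp_force: 0.0
```

```bash
python3 - <<'E'
from h import *
st()
im=optics.get_image("top");cv2.imwrite("pics/top1.png",cv2.resize(im[110:260,200:390],None,fx=4,fy=4,interpolation=cv2.INTER_CUBIC))
E
```

```text
t4.38 loader xyz [-98.1   1.3  39.3] F xyz [ 0.9  0.5 -0.9] w26.4 tool y ang 0.1 tz [-0.003 -0.    -1.   ]
```

View pics/top1.png

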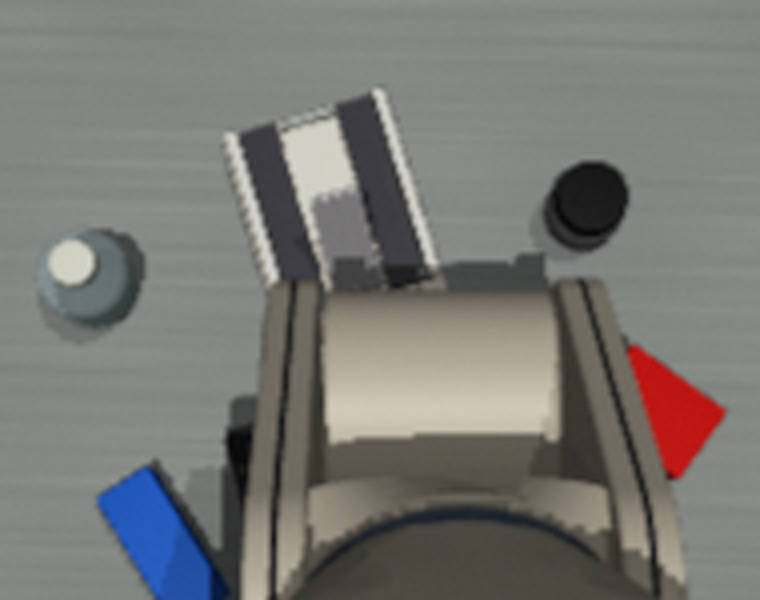

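The arm hides the block from the top camera, but the bed and flap are still visible and nothing around has moved. I'll push slowly and watch the force.

Request:
move_arm(
  rows=[
    [-0.4,0,0,0,30],
    [-0.4,0,0,0,30],
    [-0.4,0,0,0,30],
    [-0.3,0,0,0,30],
    [-0.3,0,0,0,30],
    [-0.3,0,0,0,30],
    [-0.2,0,0,0,30],
    [-0.2,0,0,0,30],
    [-0.2,0,0,0,30],
  ],
)

```text
t: 5.55
ee_pos: [494.9, 34.5, 40.4]
orientation: [0.498, -3.098, -0.0]
ft_force: [-5.5, -1.6, 4.6]
width: 26.6
grasp_force: 2.7
```

```bash
python3 -c "from h import *;st()"
```

```text
t5.55 loader xyz [-71.7   1.5  40.4] F xyz [-5.7  0.2  4.6] w26.6 tool y ang 0.1 tz [-0.004 -0.    -1.   ]
```

Request:
move_arm(
  rows=[
    [-0.2,0,0,0,30],
    [-0.2,0,0,0,30],
    [-0.2,0,0,0,30],
    [-0.2,0,0,0,30],
  ],
)

```text
t: 6.05
ee_pos: [502.5, 37.0, 40.4]
orientation: [0.498, -3.098, -0.0]
ft_force: [-4.7, -1.5, 3.5]
width: 26.3
grasp_force: 2.7
```

```bash
python3 -c "from h import *;st()"
```

```text
t6.05 loader xyz [-63.7   1.5  40.4] F xyz [-4.9  0.1  3.5] w26.3 tool y ang 0.1 tz [-0.004 -0.    -1.   ]
```

The reading shows an upward drag, so I'll push lower to keep the block from rocking.

Request:
move_arm(
  rows=[
    [0.5,0,0,0,30],
    [0,0,0.6,0,30],
    [0,0,0.6,0,30],
    [0,0,0,0,30],
  ],
)

```text
t: 6.55
ee_pos: [499.3, 35.7, 28.0]
orientation: [0.498, -3.101, -0.0]
ft_force: [0.5, 0.8, -0.6]
width: 26.4
grasp_force: 0.0
```

```bash
python3 - <<'E'
from h import *
st()
im=optics.get_image("scene");cv2.imwrite("pics/sc1.png",cv2.resize(im[150:330,180:400],None,fx=3.3,fy=3.3,interpolation=cv2.INTER_CUBIC))
E
```

```text
t6.55 loader xyz [-67.2   1.2  28. ] F xyz [ 0.7  0.6 -0.6] w26.4 tool y ang 0.1 tz [-0.001 -0.    -1.   ]
```

View pics/sc1.png

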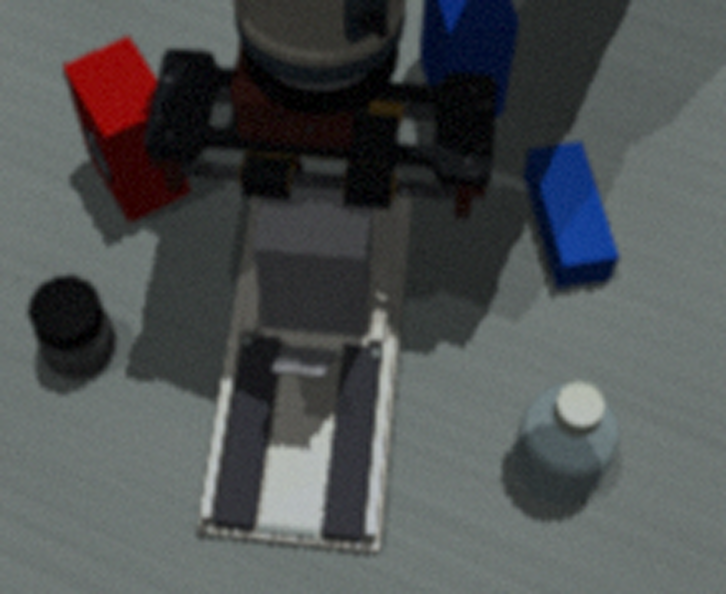

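The block stands upright with its foot just short of the step (crop about (310,325)), and the bystanders are untouched. I'll keep pushing at z≈32 so the body clears the block's top.

Request:
move_arm(
  rows=[
    [0,0,-0.4,0,30],
    [-0.3,0,0,0,30],
    [-0.2,0,0,0,30],
    [-0.2,0,0,0,30],
    [-0.2,0,0,0,30],
    [-0.1,0,0,0,30],
  ],
)

```text
t: 7.35
ee_pos: [508.1, 38.7, 32.5]
orientation: [0.498, -3.1, -0.0]
ft_force: [-3.5, -0.6, 1.3]
width: 26.3
grasp_force: 2.0
```

```bash
python3 -c "from h import *;st()"
```

```text
t7.35 loader xyz [-57.9   1.4  32.5] F xyz [-3.5  0.5  1.3] w26.3 tool y ang 0.1 tz [-0.002 -0.    -1.   ]
```

Request:
move_arm(
  rows=[
    [-0.1,0,0,0,30],
    [-0.1,0,0,0,30],
  ],
)

```text
t: 7.6
ee_pos: [510.8, 39.4, 32.5]
orientation: [0.498, -3.101, -0.0]
ft_force: [-2.5, -0.1, -0.8]
width: 26.4
grasp_force: 1.3
```

```bash
python3 -c "from h import *;st()"
```

```text
t7.60 loader xyz [-55.1   1.2  32.5] F xyz [-2.4  0.7 -0.8] w26.4 tool y ang 0.1 tz [-0. -0. -1.]
```

Request:
move_arm(
  rows=[
    [-0.1,0,0,0,30],
    [0,0,0,0,30],
  ],
)

```text
t: 7.85
ee_pos: [511.0, 39.5, 32.5]
orientation: [0.498, -3.1, 0.0]
ft_force: [-5.4, -2.7, 1.6]
width: 26.1
grasp_force: 2.7
```

Request:
move_arm(
  rows=[
    [-0.1,0,0,0,30],
    [0,0,0,0,30],
  ],
)

```text
t: 8.1
ee_pos: [511.1, 39.6, 32.6]
orientation: [0.498, -3.098, 0.0]
ft_force: [-7.5, -4.4, 5.5]
width: 26.1
grasp_force: 4.4
```

```bash
python3 -c "from h import *;st()"
```

```text
t8.10 loader xyz [-54.8   1.2  32.6] F xyz [-8.5 -1.8  5.5] w26.1 tool y ang 0.1 tz [-0.003 -0.001 -1.   ]
```

It has met the step: the TCP stalls at x=-54.8, which puts the toe at about -0.5. One more nudge to seat it, then I'll back off and rise.

Request:
move_arm(
  rows=[
    [-0.1,0,0,0,30],
    [0,0,0,0,30],
    [0.4,0,0,0,30],
    [0.5,0,0,0,30],
    [0.3,0,0,0,30],
    [0,0,-3,0,30],
    [0,0,-3,0,30],
    [0,0,0,0,30],
  ],
)

```text
t: 9.1
ee_pos: [504.3, 36.7, 94.6]
orientation: [-0.498, 3.097, -0.001]
ft_force: [-0.0, 1.0, -0.5]
width: 26.3
grasp_force: 0.0
```

```bash
python3 - <<'E'
from h import *
st()
im=optics.get_image("scene");cv2.imwrite("pics/sc2.png",cv2.resize(im[180:310,210:330],None,fx=4.5,fy=4.5,interpolation=cv2.INTER_CUBIC))
E
```

```text
t9.10 loader xyz [-62.1   0.7  94.6] F xyz [ 0.3  0.9 -0.5] w26.3 tool y ang 0.1 tz [ 0.005  0.    -1.   ]
```

View pics/sc2.png

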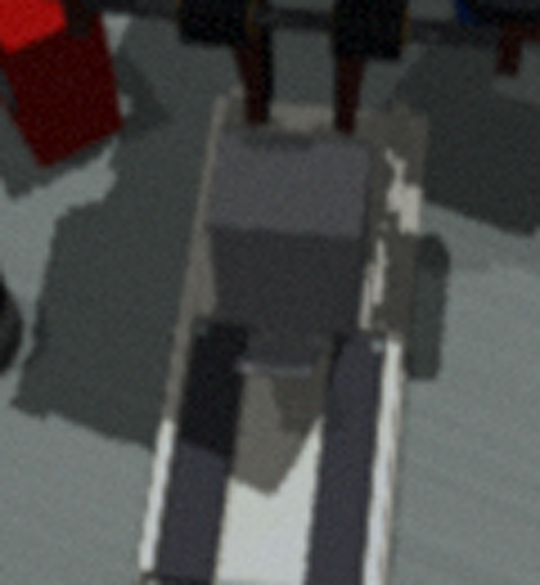

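The block stands square with its foot at the step (crop about (290,340)), and the fingers are behind its top edge. Now I'll tip it along the arc.

Request:
move_arm(
  rows=[
    [-0.4,0,0,0,30],
    [-0.3,0,0,0,30],
    [-0.25,0,-0.1,0,30],
    [-0.25,0,-0.1,0,30],
    [-0.3,0,-0.12,0,30],
    [-0.3,0,-0.12,0,30],
    [-0.3,0,-0.12,0,30],
    [-0.3,0,-0.12,0,30],
  ],
)

```text
t: 10.15
ee_pos: [525.4, 44.2, 99.6]
orientation: [-0.498, 3.102, -0.0]
ft_force: [-1.1, -0.1, -0.9]
width: 26.5
grasp_force: 0.4
```

```bash
python3 -c "from h import *;st()"
```

```text
t10.15 loader xyz [-39.7   1.1  99.6] F xyz [-1.1  0.3 -0.9] w26.5 tool y ang 0.1 tz [ 0.  0. -1.]
```

Request:
move_arm(
  rows=[
    [-0.3,0,-0.09,0,30],
    [-0.35,0,-0.09,0,30],
    [-0.35,0,-0.08,0,30],
    [-0.35,0,-0.07,0,30],
    [-0.35,0,-0.05,0,30],
    [-0.35,0,-0.03,0,30],
  ],
)

```text
t: 10.9
ee_pos: [545.0, 50.6, 103.6]
orientation: [-0.498, 3.102, -0.0]
ft_force: [-1.2, -0.1, -0.3]
width: 26.4
grasp_force: 0.1
```

```bash
python3 -c "from h import *;st()"
```

```text
t10.90 loader xyz [-19.1   1.1 103.6] F xyz [-1.2  0.3 -0.3] w26.4 tool y ang 0.1 tz [ 0.  0. -1.]
```

Request:
move_arm(
  rows=[
    [-0.35,0,-0.02,0,30],
    [-0.35,0,0,0,30],
    [-0.35,0,0.02,0,30],
    [-0.35,0,0.04,0,30],
  ],
)

```text
t: 11.4
ee_pos: [558.2, 55.0, 103.2]
orientation: [-0.498, 3.102, -0.0]
ft_force: [0.0, -0.6, -0.3]
width: 26.2
grasp_force: 0.0
```

```bash
python3 - <<'E'
from h import *
st()
im=optics.get_image("scene");cv2.imwrite("pics/sc3.png",cv2.resize(im[180:310,210:330],None,fx=4.5,fy=4.5,interpolation=cv2.INTER_CUBIC))
E
```

```text
t11.40 loader xyz [ -5.2   1.2 103.2] F xyz [-0.2 -0.6 -0.3] w26.2 tool y ang 0.1 tz [ 0.  0. -1.]
```

View pics/sc3.png

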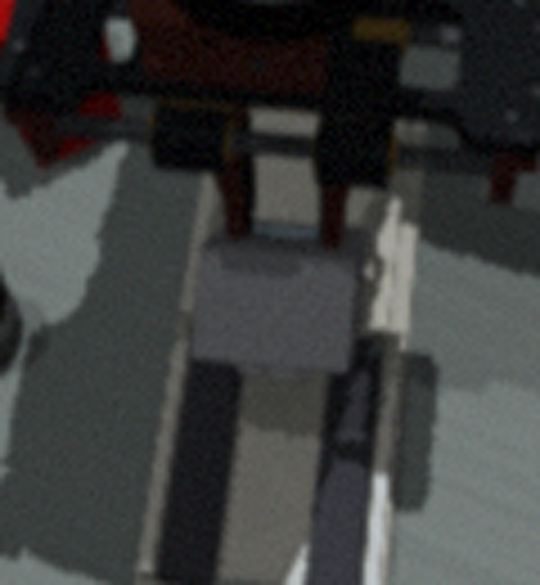

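The block is tipped about 0.5 rad, its foot at the step and its top leaning on the flap. I'll continue along the arc in short calls.

Request:
move_arm(
  rows=[
    [-0.3,0,0.04,0,30],
    [-0.3,0,0.05,0,30],
    [-0.3,0,0.06,0,30],
  ],
)

```text
t: 11.82
ee_pos: [566.0, 57.7, 101.6]
orientation: [0.498, -3.1, -0.0]
ft_force: [-5.0, -0.8, 3.2]
width: 26.5
grasp_force: 3.0
```

Request:
move_arm(
  rows=[
    [-0.3,0,0.07,0,30],
    [-0.3,0,0.08,0,30],
  ],
)

```text
t: 12.08
ee_pos: [572.4, 59.7, 100.2]
orientation: [-0.498, 3.102, 0.0]
ft_force: [-4.1, -0.7, 3.9]
width: 26.1
grasp_force: 2.9
```

```bash
python3 -c "from h import *;st()"
```

```text
t12.07 loader xyz [  9.8   1.2 100.2] F xyz [-4.1  0.6  3.9] w26.1 tool y ang 0.1 tz [ 0.  0. -1.]
```

Force is about 5.7 N, directed along the face normal at θ≈0.76. That's on plan.

Request:
move_arm(
  rows=[
    [-0.3,0,0.09,0,30],
    [-0.3,0,0.1,0,30],
    [-0.3,0,0.11,0,30],
    [-0.3,0,0.12,0,30],
  ],
)

```text
t: 12.58
ee_pos: [584.2, 63.5, 96.1]
orientation: [-0.498, 3.101, -0.0]
ft_force: [-2.6, 0.1, 5.0]
width: 26.5
grasp_force: 2.8
```

Request:
move_arm(
  rows=[
    [-0.3,0,0.14,0,30],
    [-0.3,0,0.15,0,30],
    [-0.3,0,0.17,0,30],
    [-0.3,0,0.19,0,30],
  ],
)

```text
t: 13.08
ee_pos: [596.0, 67.4, 89.7]
orientation: [-0.498, 3.1, 0.0]
ft_force: [-1.4, 0.1, 5.7]
width: 26.5
grasp_force: 2.6
```

```bash
python3 -c "from h import *;st()"
```

```text
t13.07 loader xyz [34.6  1.2 89.7] F xyz [-1.2  0.6  5.7] w26.5 tool y ang 0.1 tz [ 0.002  0.    -1.   ]
```

Request:
move_arm(
  rows=[
    [-0.22,0,0.15,0,30],
    [-0.22,0,0.16,0,30],
    [-0.22,0,0.17,0,30],
    [-0.2,0,0.17,0,30],
    [-0.2,0,0.18,0,30],
  ],
)

```text
t: 13.7
ee_pos: [606.5, 70.8, 81.6]
orientation: [-0.498, 3.099, 0.0]
ft_force: [-0.9, 1.2, 6.1]
width: 26.0
grasp_force: 2.5
```

Request:
move_arm(
  rows=[
    [-0.2,0,0.19,0,30],
    [-0.18,0,0.2,0,30],
    [-0.18,0,0.2,0,30],
    [-0.18,0,0.2,0,30],
  ],
)

```text
t: 14.2
ee_pos: [613.9, 73.3, 73.9]
orientation: [-0.498, 3.098, 0.0]
ft_force: [-0.2, 0.5, 4.4]
width: 25.9
grasp_force: 2.4
```

```bash
python3 -c "from h import *;st()"
```

```text
t14.20 loader xyz [53.5  1.1 73.9] F xyz [-0.1  0.6  4.4] w25.9 tool y ang 0.1 tz [ 0.004  0.001 -1.   ]
```

Request:
move_arm(
  rows=[
    [-0.16,0,0.2,0,30],
    [-0.15,0,0.2,0,30],
    [-0.12,0,0.2,0,30],
    [-0.1,0,0.2,0,30],
  ],
)

```text
t: 14.7
ee_pos: [619.8, 75.2, 66.2]
orientation: [-0.497, 3.096, 0.0]
ft_force: [2.9, 2.2, 5.6]
width: 26.1
grasp_force: 2.8
```

Request:
move_arm(
  rows=[
    [-0.1,0,0.15,0,30],
    [-0.05,0,0.1,0,30],
    [0,0,0,0,30],
  ],
)

```text
t: 15.08
ee_pos: [621.3, 75.7, 63.7]
orientation: [-0.497, 3.096, 0.0]
ft_force: [2.2, 2.5, 5.4]
width: 26.0
grasp_force: 2.4
```

```bash
python3 -c "from h import *;st()"
```

```text
t15.07 loader xyz [61.2  1.1 63.7] F xyz [2.8 1.7 5.4] w26.0 tool y ang 0.0 tz [ 0.006  0.001 -1.   ]
```

Request:
move_arm(
  rows=[
    [0,0,0.1,0,30],
    [0,0,0.05,0,30],
    [0,0,0,0,30],
  ],
)

```text
t: 15.45
ee_pos: [621.9, 75.8, 62.8]
orientation: [-0.497, 3.095, 0.001]
ft_force: [3.9, 3.6, 7.4]
width: 26.3
grasp_force: 3.4
```

```bash
python3 -c "from h import *;st()"
```

```text
t15.45 loader xyz [61.8  1.1 62.8] F xyz [4.8 2.1 7.4] w26.3 tool y ang 0.0 tz [ 0.007  0.001 -1.   ]
```

Request:
move_arm(
  rows=[
    [-0.1,0,0.05,0,30],
    [0,0,0.05,0,30],
    [0,0,0,0,30],
  ],
)

```text
t: 15.82
ee_pos: [622.3, 76.0, 62.3]
orientation: [-0.497, 3.096, 0.0]
ft_force: [0.0, 2.9, 13.6]
width: 26.6
grasp_force: 7.0
```

```bash
python3 -c "from h import *;st()"
```

```text
t15.82 loader xyz [62.2  1.1 62.3] F xyz [ 0.9  2.7 13.6] w26.6 tool y ang 0.0 tz [ 0.006  0.001 -1.   ]
```

Bedded: 13.6 N at z=62.3. I'll hold, then let go straight up and back away.

Request:
move_arm(
  rows=[
    [0,0,0,0,30],
    [0,0,0,0,30],
    [0,0,0,0,30],
    [0,0,0,0,30],
  ],
)

```text
t: 16.32
ee_pos: [622.3, 76.0, 62.3]
orientation: [-0.497, 3.096, 0.0]
ft_force: [0.2, 2.6, 13.7]
width: 26.3
grasp_force: 6.9
```

Request:
move_arm(
  rows=[
    [0,0,-0.3,0,30],
    [0,0,-1,0,30],
    [0,0,-3,0,30],
    [0,0,-4,0,30],
    [2,0,-3,0,30],
    [4,0,0,0,30],
    [4,0,0,0,30],
    [4,0,0,0,30],
    [4,0,0,0,30],
    [0,0,0,0,30],
  ],
)

```text
t: 17.58
ee_pos: [445.7, 18.3, 173.1]
orientation: [0.497, -3.1, -0.0]
ft_force: [0.4, -0.0, 0.1]
width: 26.4
grasp_force: 0.0
```

```bash
python3 - <<'E'
from h import *
st()
s=optics.get_image("scene")[180:330,180:380];t=optics.get_image("top")[110:260,200:400]
cv2.imwrite("pics/end.png",cv2.resize(np.hstack([s,t]),None,fx=2,fy=2,interpolation=cv2.INTER_CUBIC))
for d in spotter.regions_of("top","block_center"): print(d["conf"],d["point"],onplane("top",d["point"],62).round(1),((onplane("top",d["point"],62)-O)@LX).round(1))
E
```

```text
t17.57 loader xyz [-123.6    1.4  173.1] F xyz [ 0.3 -0.1  0.1] w26.4 tool y ang 0.0 tz [-0.002 -0.    -1.   ]
0.84 [284.9, 162.7] [603.7  67.6  62. ] 42.0
0.68 [288.6, 283.1] [345.4  52.6  62. ] -208.1
```

View pics/end.png

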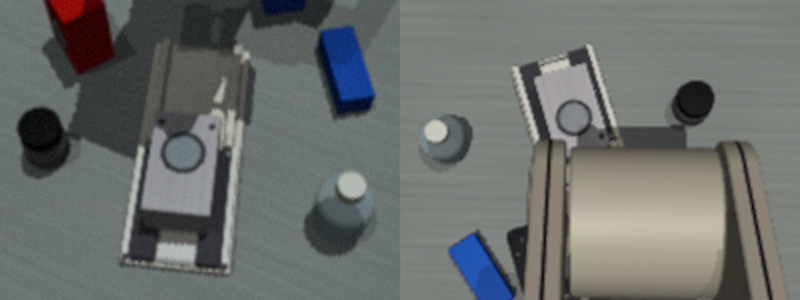

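The block lies flat on the bed with its window up (at about (182,152) left, (573,118) right), and the bystanders are in place. I'll check the window-based position, then hand in.

```bash
python3 - <<'E'
from h import *
from workcell import close_job
a=(onplane("top",(286.5,169),62)-O)@LX+8;b=(onplane("scene",(180+182/2,180+152/2),62)-O)@LX+8
print("centre x",a,b)
if 28<(a+b)/2<48: print(close_job())
E
```

```text
centre x 35.60194373185041 36.36481101334299
the job is handed in; nothing more can be done
None
```

I handed the job in at about 17.7 s of the 72 s: the block was slid to the step, tipped over with the flap beneath it, pressed flat at about 13.6 N and released. It lies window up with its centre about 36 mm beyond the step and the bystanders look unmoved; I couldn't read the flap angle directly, and the job returned no verdict.

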